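# Re-clock a clamped elbow fitting

## Robot

A 6-joint arm with a two-finger parallel gripper is mounted at the origin on a cart in front of the work surface, level with it; the furniture and walls round the work are solid. World frame = base frame: x ahead of the robot, y to its left, z up, the work surface at z = 0. Lengths are in m, angles in rad, forces in N, time in s.
With the tool pointing down it reaches from about 0.25 to 0.725 m from the base axis. Payload 4 kg.
Tool frame: the origin (TCP) lies between the finger pads; the fingertips stand 25 mm ahead of it and the grasp point (between the pads) lies 6 mm ahead of it; z points along the fingers, x is the direction in which the jaws open and shut, and the axes are right-handed (so a half turn about z gives the same grasp; the last joint's range is limited). The gripper opens to 85 mm and grips with 20 to 120 N. Pads are 22 mm wide; open, the fingers measure 114 mm over their backs; the gripper's body (76 mm by 85 mm) begins 54 mm behind the grasp point. The pads swing forward as they close: fully open they stand 13 mm farther back than shut.
Start: joints at [0, 0.241, 0.005, 1.335, 0, 1.571], TCP at [0.5, -0, 0.256] pointing down, gripper open.
Joint ranges: [-2.72, 2.72], [-1.05, 1.87], [-1.09, 1.28], [-1.99, 2.15], [-1.42, 1.44], [-3.14, 3.14]. Speed limits (rad/s): [2.79, 2.79, 3.14, 3.14, 3.14, 3.14].

## Interface

Orientations are given as a unit quaternion [w, x, y, z].
In Python, from bench import arm gives the robot as it stands. The module is installed in compiled form; this text tells all that it offers.
- The arm moves only by the tool move_arm, never from a script. Its argument "rows" is one flat list of numbers, 7 for each row, row after row: the shift along the tool's x, y, z in cm, then the turn, a rotation vector about the tool's x, y, z in rad, then the closure, from 0 (fully open) to 1 (shut). In form: [x, y, z, wx, wy, wz, claw, x, y, z, wx, wy, wz, claw, ...]. A call has 1 to 20 rows; each row shifts and turns the pose as measured when the row begins, along the tool's axes as they then stand; what a row does not reach is not made up. A row lasts 1/8 s, in which the tool goes at most 62.5 mm and 10.7 degrees, less where a joint would pass 70% of its speed; a pose out of reach is approached as far as the arm can. A call with a gripper value outside its range is refused whole. The fingers move at their own pace and stop on an object; the grip force is fixed at half the most. Time passes only in rows, so rows that do not move let the fingers close. It gives the time, the measured TCP pose, the force and the opening at its end, in the units of the state.
- arm.read_state(): the state, without advancing time (a new reading comes with each control period).
- arm.read_camera(name): name is "scene" or "side" or "wrist"; returns a dict with "color" (384x512x3 uint8, red, green, blue), "intrinsics" (3x3 intrinsics, pixels), "k1" (the pictures are not rectified: a ray, as slopes to the right and down, at radius r is drawn at 1 + k1 r^2 times it, then the intrinsics apply), "cam_to_world" (4x4, takes a point from camera to world coordinates). Camera axes: x right, y down, z forward; pixel columns grow to the right and rows downward; lengths in m; the calibration is good to about 2 mm. A picture is of the moment at which its call begins. There is no depth.
- arm.job_done(): hands the job in, once; it reports no verdict.
Trained networks look in a picture, given as the dict that the camera call returned (one of the last four; its "shot" number tells which), for a name from the list of things; names that differ only in an ending like _2 or _b are one class to them, and where a whole thing is asked for, a point or a joint stands for the part that bears it (a point fixed in the world has none). Each returns a list of dicts, best first, with "score" (0 to 1); they miss things now and then, are a little off and sometimes report something else, mostly with a low value. They report only what shows in the picture. A call takes as long as a camera call.
- arm.look_for(name, picture): "position" ([x, y, z] in m, in world coordinates, good to about 4 mm: the middle of the surface that is visible of it).
- arm.place_of(name, picture): "position" ([x, y, z] in m, in world coordinates, good to about 4 mm: a listed point, or the origin of a listed thing).
The state is a dict: "clock": time; "q": joint angles; "qvel": joint speeds; "tau": joint torques, N m; "tcp_pos": TCP position; "eef_rot": TCP orientation; "force": force on the tool from outside, world axes, zero at the start; "moment": the same for the moment, N m; "finger_gap": finger opening in m.
Only numpy, scipy, OpenCV 4.12 (cv2) and the standard library are available. Lean on these libraries where they do the work, as an engineer would, in place of code of your own. Each camera call takes 0.05 s, during which the arm holds its last target.

## Task

Back the clamp screw off just enough to free the brass elbow (no more than about a third of a turn), turn the elbow in its seat until its outlet points squarely at the green-capped post, then tighten the screw again as firmly as you found it. Leave the elbow seated and pointing at the green post, and do not disturb the two cups, the bottle or the tape measure.

Things in the scene. Friction and masses are not known exactly. Their poses are not given: they have to be found in the camera images.
- elbow: loose brass elbow, about 0.5 kg: flange 72 mm across, 10 mm thick, in the jig's seat ring (1.5 mm play), a 25 mm pipe rising and turning level. Origin: centre of the flange's underside, z up; the outlet runs along its +x, axis 34 mm above the origin, ending 85 mm out. The nut at its end looks 31 mm thick but is 25 mm to the touch. Freed, it turns about its z by a 1 N push; clamped it holds
- outlet (a point): point on the axis of the elbow's outlet pipe, in the middle of its steel nut, 68 mm out from the elbow's centre, 46 mm above the worktop; push it sideways about here
- clamp_screw (a joint): angle of the clamp screw (rad) about its vertical axis: 0 = tight; grows as the bar is pushed anticlockwise seen from above (backing off). The foot lifts 3.4 mm per rad and has left the flange by 1.2, so 1.3 to 1.7 frees the elbow. Stop at -0.2 (fully tight). It stays where it is left; turning it takes 2 to 8 N at the bar's end
- bar_knob (a point): centre of the black ball (17 mm) on the end of the screw's level 10 mm steel bar; 115 mm above the worktop, 68 mm from the screw axis. The bar runs straight from the screw axis to here
- screw_axis (a point): point on the vertical axis of the clamp screw, at the height of the bar (115 mm). The screw stands in an arm (top at 81 mm, bush up to 91 mm) carried by a column at the side of the jig away from the posts
- clamp_jig: fixed base plate 200 x 196 x 12 mm; origin on the worktop below the centre of the round seat, z up. Its +y runs from the seat to the screw axis (27 mm) and the column (70 mm); the posts stand towards -y. At screw angle 0 the bar points along the jig's +y (5 degrees towards -x); at 1.5 along its -x
- green_post_top (a point): top centre of the fixed green-capped post, cap 16 mm across, top 37 mm above the worktop, 99 to 125 mm from the seat's centre: the mark that the outlet must point at. The post stands short and beyond the outlet's end, so the outlet does not touch it
- grey_post_top (a point): top centre of the like post with a grey cap, on the other side; not the mark
- cup_a: white turned cup, 36 mm wide and 43 mm high, standing on the base plate at the jig's -x side; leave alone. Origin under its centre
- cup_b: greyish turned cup, same size, at the jig's +x side; leave alone
- bottle: red bottle with white nozzle, 30 mm wide, 98 mm high, standing by the screw's bar; leave alone
- tape_measure: yellow tape measure, 36 x 80 x 62 mm, standing behind the jig (towards its +x); leave alone
- foot: copper pressure foot, 18 mm disc under the screw (moves straight down, does not turn), which presses on the flange beside the pipe; origin at the centre of its underside

How it is judged:
On the way, in this order (a step that is already met when the one before it is completed fails the run):
1. the clamp is backed off and the elbow is free, not yet turned to the green post (value of joint clamp_screw above 1 rad and contact force between foot and elbow below 1 N and (y of green_post_top in the frame of elbow above 0.012 m or y of green_post_top in the frame of elbow below -0.012 m)), for 0.2 s.
2. the freed elbow's outlet points at the green post (value of joint clamp_screw above 0.9 rad and y of green_post_top in the frame of elbow between -0.008 and 0.008 m), for 0.2 s.
3. the clamp is tight again (value of joint clamp_screw below 0.25 rad and contact force between foot and elbow above 25 N), for 0.2 s.
At the end, for the whole second after the job is handed in: The clamp screw is back below 0.25 rad (tight) with its foot pressing the flange by more than 25 N; the elbow lies flat in its seat, at rest, and the line of its outlet passes within 8 mm of the centre of the green-capped post (all of step 3 and y of green_post_top in the frame of elbow between -0.008 and 0.008 m and x of green_post_top in the frame of elbow above 0.05 m and z of elbow in the frame of clamp_jig below 0.0145 m and angle between elbow's own z axis and vertical below 0.06 rad and linear speed of elbow below 0.02 m/s); the robot touches nothing.
It fails at once if the screw is backed off much more than is needed (beyond 2.3 rad) (value of joint clamp_screw above 2.3 rad).
It fails at once if a bystander (cup, bottle, tape measure) is moved by more than 15 mm (distance of any of cup_a, cup_b, bottle, tape_measure from where it was at the start of the episode above 0.015 m).
It fails at once if the elbow is lifted or tipped out of its seat (z of elbow in the frame of clamp_jig above 0.022 m or angle between elbow's own z axis and vertical above 0.2 rad).
It also fails if it takes over 72 s, if anything falls off the work surface, if the arm or the gripper's body presses on something with over 40 N, if the wrist force passes 120 N, or if a joint passes its speed limit or range.

## Working session

There is one attempt and no reset: what is moved stays moved. The work goes in short steps, Python scripts to look and compute and a tool call to move; the robot and the scene stay as the last step left them, time stands still between calls to the robot, and variables do not carry over. Pictures are saved under pics/ and viewed, and the job is handed in when it is done.

Besides the shell and the picture viewer there is one more tool, called after ">>>" in YAML: its name, and indented under it one key for each argument. move_arm: Moves the arm, as the interface text tells. Its arguments: {"type":"object","properties":{"rows":{"type":"array","items":{"type":"number"}}},"required":["rows"]}

```bash
mkdir -p pics; cat > h.py <<'E'
import numpy as np, cv2
from bench import arm
np.set_printoptions(precision=4,suppress=True)
def shot(n,f):
    p=arm.read_camera(n); cv2.imwrite('pics/'+f,cv2.cvtColor(p['color'],cv2.COLOR_RGB2BGR)); return p
def proj(p,X):
    T=np.linalg.inv(p['cam_to_world']); c=T[:3,:3]@np.asarray(X)+T[:3,3]; s=c[:2]/c[2]; s=s*(1+p['k1']*(s@s)); K=p['intrinsics']; return (K[:2,:2]@s+K[:2,2])
def ray(p,uv):
    K=p['intrinsics']; d=np.linalg.solve(K[:2,:2],np.array(uv,float)-K[:2,2]); s=d.copy()
    for _ in range(20): s=d/(1+p['k1']*(s@s))
    R=p['cam_to_world']; return R[:3,3],R[:3,:3]@np.array([s[0],s[1],1])
def atz(p,uv,z):
    o,d=ray(p,uv); return o+d*(z-o[2])/d[2]
E
python3 - <<'E'
from h import *
for n in ['scene','side','wrist']:
    p=shot(n,n+'0.png')
    for t in ['elbow','outlet','bar_knob','screw_axis','clamp_jig','green_post_top','grey_post_top','cup_a','cup_b','bottle','tape_measure','foot']:
        r=arm.place_of(t,p)
        print(n,t,[(np.array(x['position']),round(x['score'],2)) for x in r[:2]])
print(arm.read_state())
E
```

```text
scene elbow [(array([0.5771, 0.1535, 0.0104]), 0.64)]
scene outlet [(array([0.5595, 0.0874, 0.0465]), 0.73), (array([ 0.6715,  0.235 , -0.0001]), 0.63)]
scene bar_knob [(array([0.6006, 0.2452, 0.1137]), 0.55)]
scene screw_axis [(array([0.5892, 0.1811, 0.1164]), 0.79), (array([ 0.6745,  0.2365, -0.0004]), 0.73)]
scene clamp_jig [(array([0.5781, 0.1539, 0.0038]), 0.93)]
scene green_post_top [(array([0.4766, 0.1017, 0.0402]), 0.62), (array([0.6162, 0.0464, 0.0345]), 0.28)]
scene grey_post_top [(array([0.616 , 0.0439, 0.0358]), 0.4)]
scene cup_a [(array([0.6539, 0.1364, 0.0148]), 0.83), (array([0.5181, 0.2044, 0.013 ]), 0.78)]
scene cup_b [(array([0.6539, 0.1364, 0.0148]), 0.83), (array([0.5181, 0.2044, 0.013 ]), 0.78)]
scene bottle [(array([0.6762, 0.2358, 0.0003]), 0.62)]
scene tape_measure [(array([ 0.6953,  0.0539, -0.0009]), 0.87)]
scene foot [(array([0.5849, 0.1787, 0.0224]), 0.45)]
side elbow [(array([0.5786, 0.1535, 0.0116]), 0.63)]
side outlet [(array([0.5645, 0.0871, 0.0471]), 0.87)]
side bar_knob [(array([0.6029, 0.2483, 0.1158]), 0.69)]
side screw_axis [(array([0.5856, 0.178 
[... 870 characters left out ...]
6, 0.0507, 0.0405]), 0.55)]
wrist cup_a [(array([0.6528, 0.138 , 0.011 ]), 0.97)]
wrist cup_b [(array([0.6528, 0.138 , 0.011 ]), 0.97)]
wrist bottle []
wrist tape_measure [(array([0.6947, 0.0498, 0.0017]), 0.69)]
wrist foot [(array([0.5863, 0.1752, 0.018 ]), 0.63)]
{'clock': 1.95, 'q': array([0.    , 0.2406, 0.005 , 1.3352, 0.    , 1.5708]), 'qvel': array([-0.0002,  0.0014, -0.0022,  0.0008,  0.0004, -0.0009]), 'tau': array([ -0.0005, -37.2204,  25.2689,   0.0013,  -0.0001,  -0.    ]), 'tcp_pos': array([0.5   , 0.    , 0.2563]), 'eef_rot': array([-0.,  1.,  0., -0.]), 'force': array([-0.2969, -0.1297,  0.5606]), 'moment': array([-0.036 , -0.0136, -0.008 ]), 'finger_gap': 0.08567919613930584}
```

View pics/scene0.png

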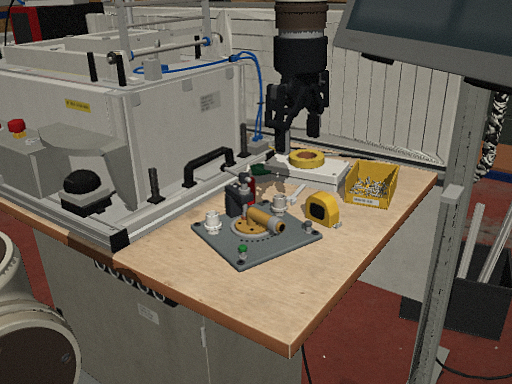

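View pics/side0.png

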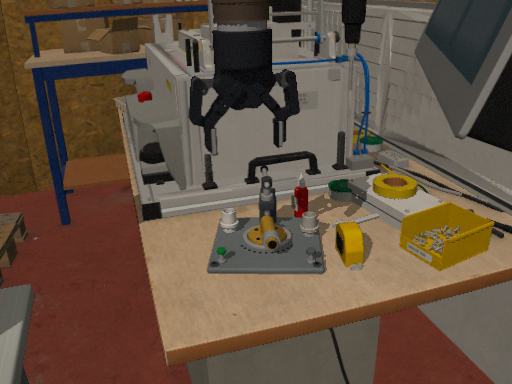

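View pics/wrist0.png

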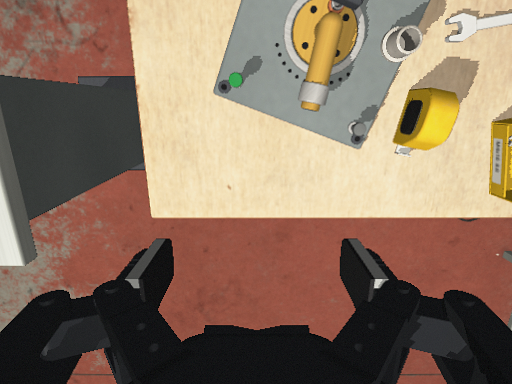

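The scene view shows the jig at about (255,235) with the green post at (242,248). The side view shows the bar and knob at (266,175) and the red bottle at (300,200). The wrist view shows the outlet nut at (313,95) and the green cap at (236,79). The network positions agree with the given sizes: knob to axis is 68.7 mm, and the green post is about 114 mm from the seat. Next I go above the bar.

>>> move_arm:
  rows: [2.45, -5.6, 0, 0, 0, 0.06, 0.3, 2.45, -5.6, 0, 0, 0, 0.06, 0.6, 2.45, -5.6, 0, 0, 0, 0.06, 0.6, 2.0, -5.6, 0, 0, 0, 0.05, 0.6, 0, 0, 0, 0, 0, 0, 0.6]

```text
clock: 2.58
tcp_pos: [0.6179, 0.2187, 0.2546]
eef_rot: [0.001, 0.993, -0.121, 0.0]
force: [0.3, -0.9, -0.4]
finger_gap: 0.0337
```

```bash
python3 - <<'E'
from h import *
from scipy.spatial.transform import Rotation as R
s=arm.read_state(); print(s['tcp_pos'],s['q'],s['force'],s['finger_gap'])
w,x,y,z=s['eef_rot']; print(R.from_quat([x,y,z,w]).as_matrix())
for n in ['scene','side','wrist']:
    p=shot(n,n+'1.png')
    for t in ['bar_knob','screw_axis','green_post_top','outlet','elbow']:
        print(n,t,[(np.array(x['position']),round(x['score'],2)) for x in arm.place_of(t,p)[:2]])
E
```

```text
[0.6179 0.2187 0.2546] [ 0.3408  0.5664  0.4885  1.493  -0.0013  2.1542] [ 0.3023 -0.8533 -0.362 ] 0.03374854273310553
[[ 0.9707 -0.2403  0.0003]
 [-0.2403 -0.9707 -0.0013]
 [ 0.0006  0.0012 -1.    ]]
scene bar_knob [(array([0.604 , 0.2401, 0.1127]), 0.82)]
scene screw_axis [(array([0.5856, 0.178 , 0.1157]), 0.61)]
scene green_post_top [(array([0.4786, 0.1017, 0.0384]), 0.62)]
scene outlet [(array([0.5599, 0.0854, 0.0431]), 0.59)]
scene elbow []
side bar_knob [(array([0.6069, 0.2484, 0.1168]), 0.8)]
side screw_axis [(array([0.5844, 0.1773, 0.1152]), 0.75)]
side green_post_top [(array([0.4785, 0.1018, 0.0358]), 0.44)]
side outlet [(array([0.562 , 0.0865, 0.0446]), 0.79)]
side elbow [(array([0.5775, 0.1495, 0.012 ]), 0.97)]
wrist bar_knob [(array([0.5978, 0.2392, 0.1205]), 0.84)]
wrist screw_axis [(array([0.5835, 0.1801, 0.116 ]), 0.94)]
wrist green_post_top [(array([0.4736, 0.0964, 0.0371]), 0.6)]
wrist outlet [(array([0.5611, 0.0863, 0.0432]), 0.79)]
wrist elbow [(array([0.5745, 0.1512, 0.0104]), 0.6)]
```

View pics/wrist1.png

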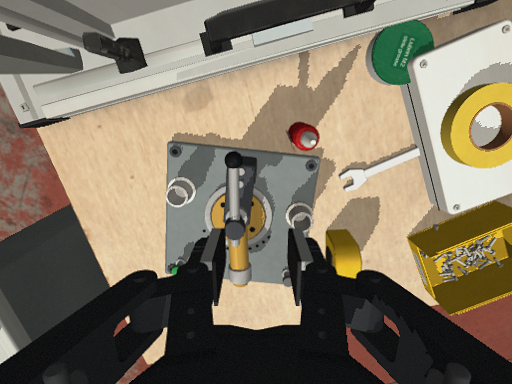

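View pics/side1.png

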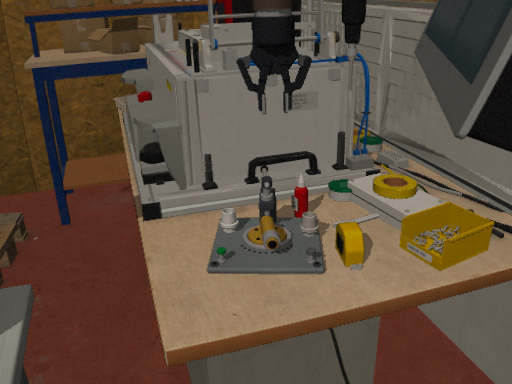

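The wrist view shows the screw head at about (234,229) and the knob at (233,159), so the bar lies along the image column. Nothing stands within a finger's width of it.

```bash
python3 - <<'E'
from h import *
p=arm.read_camera('wrist')
for uv,z in [((234,229),.12),((233,159),.115),((180,192),.055),((304,136),.09)]: print(uv,atz(p,uv,z))
import cv2
c=cv2.cvtColor(p['color'],cv2.COLOR_RGB2BGR)[130:300,150:340]; cv2.imwrite('pics/w1c.png',cv2.resize(c,None,fx=3.5,fy=3.5))
E
```

```text
(234, 229) [0.5854 0.1776 0.12  ]
(233, 159) [0.6024 0.2437 0.115 ]
(180, 192) [0.5237 0.2115 0.055 ]
(304, 136) [0.6737 0.2447 0.09  ]
```

View pics/w1c.png

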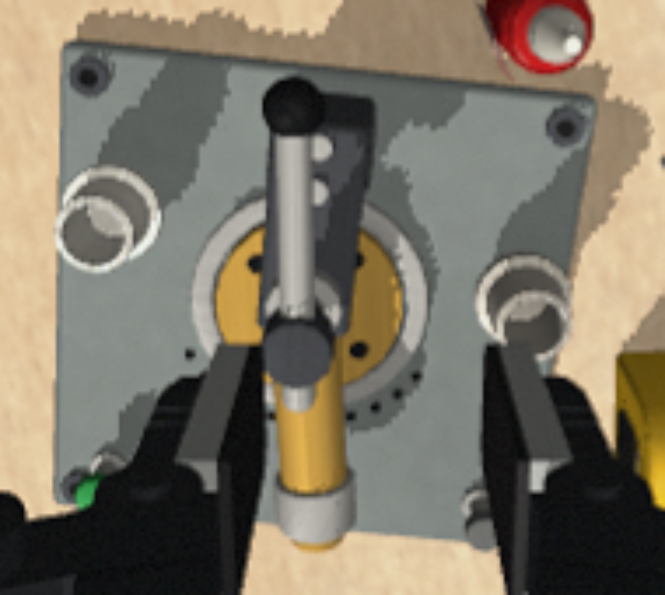

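>>> move_arm:
  rows: [-2.1, 0, 0, 0, 0, 0, 0.6, 0, 0, 5, 0, 0, 0, 0.6, 0, 0, 5, 0, 0, 0, 0.6, 0, 0, 2.0, 0, 0, 0, 0.6, 0, 0, 1.0, 0, 0, 0, 0.6, 0, 0, 0, 0, 0, 0, 0.6]

```text
clock: 4.28
tcp_pos: [0.5979, 0.2211, 0.1255]
eef_rot: [-0.001, 0.992, -0.123, 0.003]
force: [-0.7, 0.9, 0.1]
finger_gap: 0.0342
```

```bash
cat > st.py <<'E'
from h import *
from scipy.spatial.transform import Rotation as R
s=arm.read_state(); w,x,y,z=s['eef_rot']; M=R.from_quat([x,y,z,w]).as_matrix()
print(s['clock'],s['tcp_pos'],'f',s['force'],s['finger_gap'],'q6',s['q'][5],'yaw',np.degrees(np.arctan2(M[1,0],M[0,0])))
print('tilt',M[:,2])
E
python3 st.py; python3 - <<'E'
from h import *
p=shot('side','side2.png');c=cv2.imread('pics/side2.png')[140:290,180:360];cv2.imwrite('pics/side2c.png',cv2.resize(c,None,fx=4,fy=4))
p=shot('wrist','wrist2.png')
E
```

```text
4.275 [0.5979 0.2211 0.1255] f [-0.7101  0.9046  0.1099] 0.03421168917336006 q6 2.172297274145133 yaw -14.122266876029672
tilt [ 0.0068  0.0004 -1.    ]
```

View pics/side2c.png

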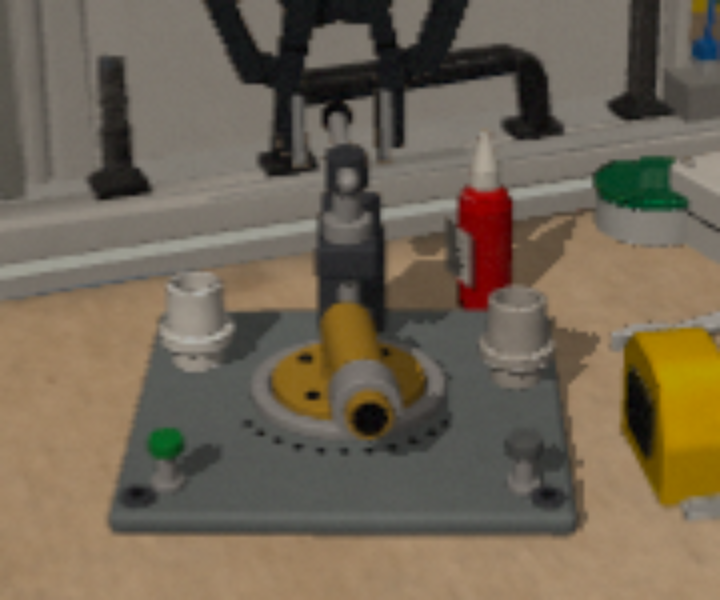

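View pics/wrist2.png

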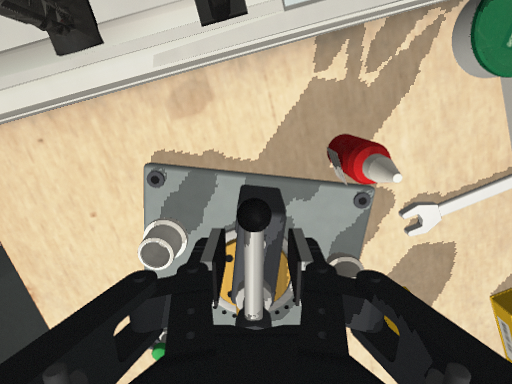

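The bar lies between the fingers. I narrow the gap and start to swing.

>>> move_arm:
  rows: [0, 0, 0, 0, 0, 0, 0.75, 0, 0, 0, 0, 0, 0, 0.75, -0.52, 0.03, 0, 0, 0, -0.12, 0.75, -0.52, 0.03, 0, 0, 0, -0.12, 0.75, -0.52, 0.03, 0, 0, 0, -0.12, 0.75, -0.52, 0.03, 0, 0, 0, -0.12, 0.75, 0, 0, 0, 0, 0, 0, 0.75]

```text
clock: 5.25
tcp_pos: [0.5843, 0.2226, 0.1332]
eef_rot: [-0.001, 0.992, 0.123, 0.014]
force: [0.8, -0.3, 0.2]
finger_gap: 0.0216
```

```bash
cat >> st.py <<'E'
d=s['tcp_pos'][:2]-np.array([.5861,.179]); print('r',np.hypot(*d),'ang',np.degrees(np.arctan2(d[1],d[0])))
E
python3 st.py; python3 - <<'E'
from h import *
p=shot('wrist','wrist3.png')
for t in ['bar_knob','screw_axis']: print(arm.place_of(t,p))
E
```

```text
5.25 [0.5843 0.2226 0.1332] f [ 0.842  -0.2565  0.2201] 0.0215597110559965 q6 1.6903832430740255 yaw 14.113945513173407
tilt [ 0.0267  0.0054 -0.9996]
r 0.043614832495843456 ang 92.40984158105968
[{'position': [0.5848, 0.2422, 0.1187], 'score': 0.72}, {'position': [0.5874, 0.1796, 0.1165], 'score': 0.28}, {'position': [0.5767, 0.1513, -0.0002], 'score': 0.18}]
[{'position': [0.5848, 0.178, 0.1177], 'score': 0.7}]
```

View pics/wrist3.png

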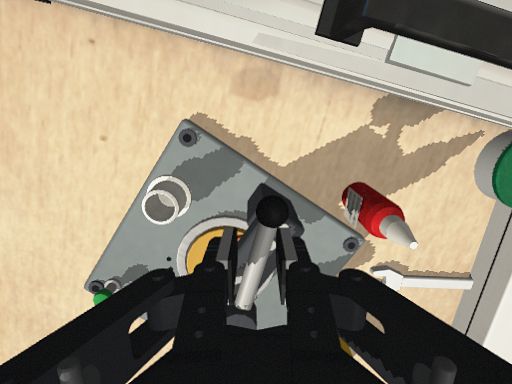

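>>> move_arm:
  rows: [0, 0, 0.9, 0, -0.025, 0, 0.75, -0.52, 0.03, 0.2, 0, -0.006, -0.12, 0.75, -0.52, 0.03, 0.2, 0, -0.006, -0.12, 0.75, -0.52, 0.03, 0.2, 0, -0.006, -0.12, 0.75, -0.52, 0.03, 0.2, 0, -0.006, -0.12, 0.75, 0, 0, 0, 0, 0, 0, 0.75]

```text
clock: 6.15
tcp_pos: [0.575, 0.2167, 0.118]
eef_rot: [0.001, 0.933, 0.36, -0.004]
force: [-1.3, -0.5, 1.4]
finger_gap: 0.0211
```

```bash
python3 st.py; python3 - <<'E'
from h import *
p=shot('wrist','wrist4.png')
for t in ['bar_knob','screw_axis']: print(arm.place_of(t,p)[:1])
E
```

```text
6.15 [0.575  0.2167 0.118 ] f [-1.2838 -0.507   1.3825] 0.02111469122507364 q6 1.1967283597770153 yaw 42.14710876824273
tilt [-0.0062 -0.0048 -1.    ]
r 0.0393492413468787 ang 106.40815275545138
[{'position': [0.5641, 0.2403, 0.1171], 'score': 0.78}]
[{'position': [0.5865, 0.1799, 0.1156], 'score': 0.8}]
```

View pics/wrist4.png

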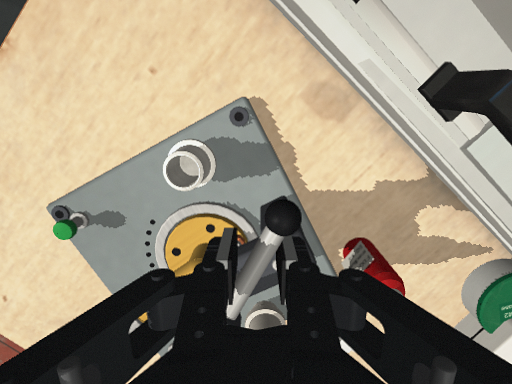

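>>> move_arm:
  rows: [0, 0, -0.4, 0, 0, 0, 0.75, -0.6, -0.3, 0, 0, 0, 0, 0.75, -0.6, -0.3, 0, 0, 0, 0, 0.75, -0.5, -0.2, 0, 0, 0, 0, 0.75, 0, 0, 0, 0, 0, 0, 0.75]

```text
clock: 6.92
tcp_pos: [0.5582, 0.211, 0.1217]
eef_rot: [0.002, 0.934, 0.358, -0.002]
force: [1.9, 0.4, -1.7]
finger_gap: 0.0213
```

```bash
python3 st.py; python3 - <<'E'
from h import *
p=shot('wrist','wrist5.png')
for t in ['bar_knob','screw_axis']: print(arm.place_of(t,p)[:1])
E
```

```text
6.925 [0.5582 0.211  0.1217] f [ 1.9189  0.4012 -1.7357] 0.021258963545224597 q6 1.201570414506789 yaw 41.962619222892556
tilt [-0.0016 -0.0047 -1.    ]
r 0.042449686086675154 ang 131.15148622817185
[{'position': [0.5461, 0.2308, 0.1192], 'score': 0.56}]
[{'position': [0.5858, 0.1753, 0.1153], 'score': 0.63}]
```

View pics/wrist5.png

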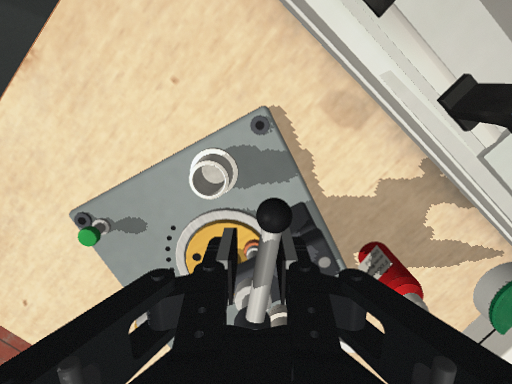

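>>> move_arm:
  rows: [-0.7, 0.05, 0, 0, 0, -0.13, 0.75, -0.7, 0.05, 0, 0, 0, -0.13, 0.75, -0.7, 0.05, 0, 0, 0, -0.13, 0.75, -0.7, 0.05, 0, 0, 0, -0.13, 0.75, 0, 0, 0, 0, 0, 0, 0.75]

```text
clock: 7.7
tcp_pos: [0.5442, 0.1924, 0.1215]
eef_rot: [-0.002, 0.805, 0.594, 0.001]
force: [0.3, 0.2, -0.3]
finger_gap: 0.0212
```

```bash
python3 st.py; python3 - <<'E'
from h import *
p=shot('wrist','wrist6.png')
for t in ['bar_knob','screw_axis']: print(arm.place_of(t,p)[:1])
p=shot('side','side6.png')
for t in ['bar_knob','screw_axis']: print(arm.place_of(t,p)[:1])
E
```

```text
7.7 [0.5442 0.1924 0.1215] f [ 0.3367  0.2219 -0.2933] 0.02124090490316874 q6 0.6363534704734606 yaw 72.87056152982137
tilt [-0.0003  0.0054 -1.    ]
r 0.04399507534700778 ang 162.2294326920792
[]
[{'position': [0.5884, 0.1778, 0.1199], 'score': 0.97}]
[{'position': [0.5254, 0.2092, 0.1162], 'score': 0.55}]
[{'position': [0.5843, 0.175, 0.1125], 'score': 0.88}]
```

View pics/wrist6.png

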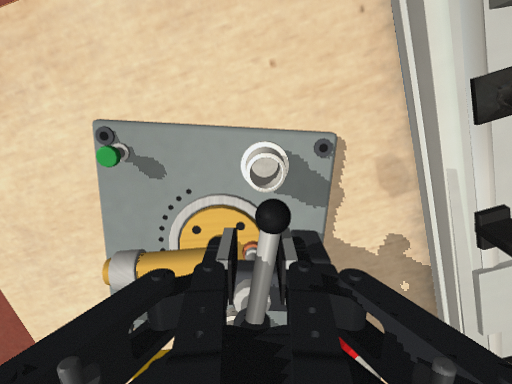

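>>> move_arm:
  rows: [-0.45, 0.03, 0, 0, 0, -0.08, 0.75, 0, 0, 0, 0, 0, 0, 0.75]

```text
clock: 8.25
tcp_pos: [0.5436, 0.1899, 0.1215]
eef_rot: [-0.003, 0.779, 0.626, 0.003]
force: [-0.8, -0.1, -0.8]
finger_gap: 0.0217
```

```bash
python3 st.py; python3 - <<'E'
from h import *
p=shot('wrist','wrist7.png'); print(atz(p,(272,215),.115))
print(arm.place_of('bar_knob',p)[:1])
p=shot('side','side7.png')
print(arm.place_of('bar_knob',p)[:1])
p=shot('scene','scene7.png')
print(arm.place_of('bar_knob',p)[:1])
E
```

```text
8.25 [0.5436 0.1899 0.1215] f [-0.8282 -0.0719 -0.7532] 0.021678034447258982 q6 0.5488850080363415 yaw 77.58137287646584
tilt [ 0.0004  0.0086 -1.    ]
r 0.043846045982599564 ang 165.64673384252654
[0.522  0.2017 0.115 ]
[{'position': [0.6934, 0.0474, 0.0011], 'score': 0.62}]
[{'position': [0.5249, 0.2077, 0.1134], 'score': 0.76}]
[{'position': [0.5226, 0.2023, 0.1129], 'score': 0.84}]
```

View pics/wrist7.png

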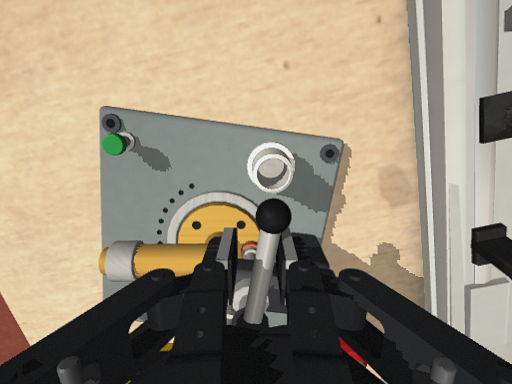

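Screw is at about 1.45 rad. I back off the bar, rise, and turn the tool towards the outlet.

>>> move_arm:
  rows: [0.4, 0, 0, 0, 0, 0, 0.75, 0, 0, -4, 0, 0, 0, 0.75, 0, 0, -5, 0, 0, 0, 0.7, 0, 0, -4, 0, 0, -0.14, 0.6, 0, 0, 0, 0, 0, -0.17, 0.5, 0, 0, 0, 0, 0, -0.17, 0.5, 0, 0, 0, 0, 0, -0.17, 0.5, 0, 0, 0, 0, 0, -0.17, 0.5, 0, 0, 0, 0, 0, -0.17, 0.5, 0, 0, 0, 0, 0, -0.17, 0.5, 0, 0, 0, 0, 0, -0.17, 0.5, 0, 0, 0, 0, 0, -0.17, 0.5, 0, 0, 0, 0, 0, 0, 0.5]

```text
clock: 10.18
tcp_pos: [0.5438, 0.1923, 0.2553]
eef_rot: [-0.001, 0.121, 0.993, 0.001]
force: [1.0, 0.4, -0.0]
finger_gap: 0.0429
```

```bash
python3 st.py; python3 - <<'E'
from h import *
for n in ['wrist','side','scene']:
  p=shot(n,n+'8.png')
  for t in ['bar_knob','outlet','elbow','green_post_top','cup_a','clamp_jig']: print(n,t,[(np.array(x['position']),round(x['score'],2)) for x in arm.place_of(t,p)[:2]])
E
```

```text
10.175 [0.5438 0.1923 0.2553] f [ 1.0286  0.3711 -0.0256] 0.042885756586942325 q6 -0.9898371900294349 yaw 166.09717477678046
tilt [-0.0019  0.0026 -1.    ]
r 0.044290918759783186 ang 162.580137776269
wrist bar_knob [(array([0.5199, 0.1988, 0.1188]), 0.89), (array([0.4754, 0.0964, 0.0398]), 0.74)]
wrist outlet [(array([0.5653, 0.0865, 0.0418]), 0.92)]
wrist elbow [(array([0.5754, 0.1543, 0.0103]), 0.73), (array([0.6775, 0.238 , 0.0029]), 0.51)]
wrist green_post_top [(array([0.476 , 0.0952, 0.0367]), 0.47)]
wrist cup_a [(array([0.6544, 0.1377, 0.0108]), 0.9), (array([0.5177, 0.2112, 0.012 ]), 0.68)]
wrist clamp_jig []
side bar_knob [(array([0.5225, 0.2086, 0.117 ]), 0.81)]
side outlet [(array([0.563 , 0.0881, 0.0432]), 0.55)]
side elbow [(array([0.5762, 0.1521, 0.0094]), 0.79)]
side green_post_top [(array([0.5771, 0.1515, 0.0117]), 0.55), (array([0.4749, 0.1036, 0.0338]), 0.49)]
side cup_a [(array([0.6527, 0.135 , 0.0124]), 0.79), (array([0.5136, 0.206 , 0.0133]), 0.73)]
side clamp_jig [(array([0.5746, 0.1523, 0.0009]), 0.78)]
scene bar_knob [(array([0.5224, 0.206 , 0.1132]), 0.52), (array([ 0.6943,  0.055 , -0.0012]), 0.29)]
scene outlet [(array([0.5564, 0.0854, 0.045 ]), 0.71)]
scene elbow [(array([0.5754, 0.1527, 0.0117]), 0.66)]
scene green_post_top [(array([0.4786, 0.0999, 0.0378]), 0.57)]
scene cup_a [(array([0.5168, 0.2099, 0.0126]), 0.66), (array([0.658 , 0.1357, 0.0145]), 0.5)]
scene clamp_jig [(array([0.5768, 0.1552, 0.0046]), 0.59)]
```

View pics/wrist8.png

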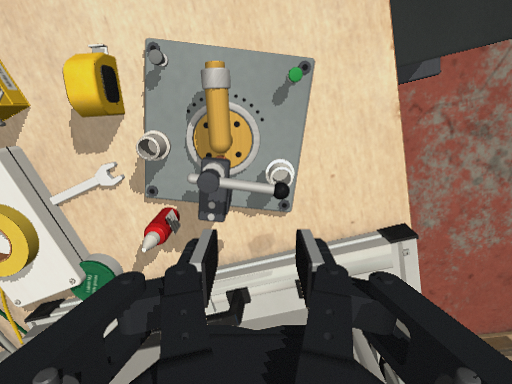

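The wrist view shows the nut at (216,78), the seat ring round (223,137), the green cap at (295,75) and the knob at (282,190). The bar now runs to the jig's −x side.

```bash
python3 - <<'E'
from h import *
p=arm.read_camera('wrist')
for n,uv,z in [('green',(295,75),.037),('seat',(223,138),.022),('nut',(216,77),.061),('grey',(158,58),.037),('knob',(282,190),.117),('head',(209,180),.125)]: print(n,atz(p,uv,z))
E
```

```text
green [0.4767 0.101  0.037 ]
seat [0.5744 0.1496 0.022 ]
nut [0.5593 0.085  0.061 ]
grey [0.6175 0.0486 0.037 ]
knob [0.5208 0.2016 0.117 ]
head [0.5829 0.174  0.125 ]
```

>>> move_arm:
  rows: [-2.2, -4.9, 0, 0, 0, 0, 0.4, -2.2, -4.9, 0, 0, 0, 0, 0.4, 0, 0, 0, 0, 0, 0, 0.4, 0, 0, 5, 0, 0, 0, 0.4, 0, 0, 5, 0, 0, 0, 0.4, 0, 0, 2, 0, 0, 0, 0.4, 0, 0, 0, 0, 0, 0, 0.4]

```text
clock: 12.15
tcp_pos: [0.5652, 0.0878, 0.1332]
eef_rot: [0.001, 0.118, 0.993, 0.003]
force: [0.2, 0.2, 0.3]
finger_gap: 0.051
```

```bash
python3 st.py; python3 - <<'E'
from h import *
p=shot('wrist','wrist9.png')
E
```

```text
12.15 [0.5652 0.0878 0.1332] f [0.1763 0.154  0.3391] 0.050957014717068136 q6 -1.181933575689492 yaw 166.40674323302588
tilt [ 0.0031  0.0056 -1.    ]
r 0.09357546053793186 ang -102.88582137121259
```

View pics/wrist9.png

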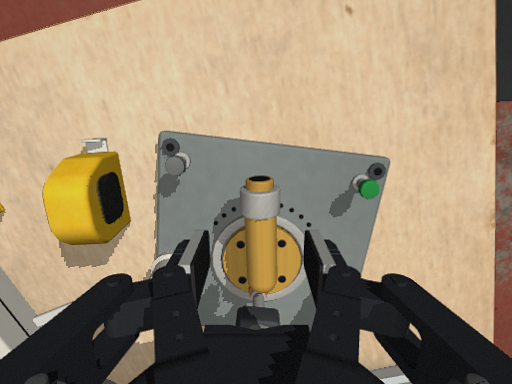

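The nut at (260,198) is centred between the fingers. Descending.

>>> move_arm:
  rows: [0, 0, 4, 0, 0, 0, 0.4, 0, 0, 3.0, 0, 0, 0, 0.4, 0, 0, 0.7, 0, 0, 0, 0.4, 0, 0, 0, 0, 0, 0, 0.4]

```text
clock: 12.7
tcp_pos: [0.5723, 0.0912, 0.0631]
eef_rot: [0.009, 0.117, 0.993, 0.005]
force: [0.3, -0.2, 0.4]
finger_gap: 0.051
```

```bash
sed -i 's/.5861,.179/.5762,.152/' st.py; python3 st.py; python3 - <<'E'
from h import *
p=shot('wrist','wrist10.png')
p=shot('side','side10.png');c=cv2.imread('pics/side10.png')[140:290,180:360];cv2.imwrite('pics/side10c.png',cv2.resize(c,None,fx=4,fy=4))
E
```

```text
12.7 [0.5723 0.0912 0.0631] f [ 0.3333 -0.2157  0.361 ] 0.05103100427180547 q6 -1.180530177992993 yaw 166.53332597939286
tilt [ 0.0186  0.0086 -0.9998]
r 0.06096907907109612 ang -93.68100674322477
```

View pics/side10c.png

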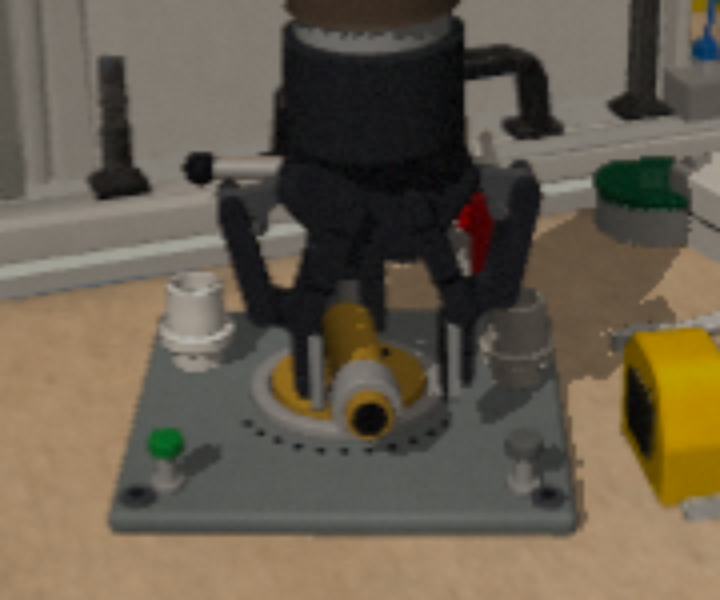

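View pics/wrist10.png

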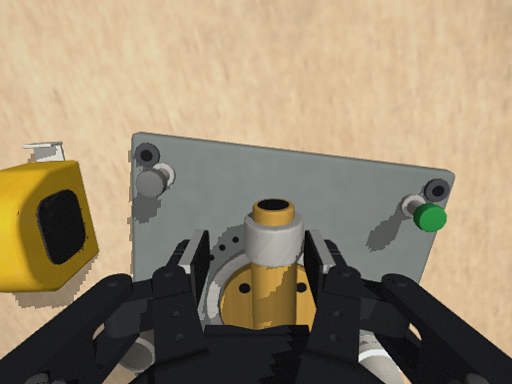

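>>> move_arm:
  rows: [0.4, -0.9, 0.3, 0.012, 0.016, 0, 0.4, 0.3, 0, 0.5, 0, 0, 0, 0.4, 0, 0, 0, 0, 0, 0, 0.5, 0, 0, 0, 0, 0, 0, 0.5]

```text
clock: 13.3
tcp_pos: [0.5649, 0.0835, 0.0577]
eef_rot: [0.002, 0.117, 0.993, 0.001]
force: [-0.7, -0.5, 0.7]
finger_gap: 0.0428
```

```bash
python3 st.py
```

```text
13.3 [0.5649 0.0835 0.0577] f [-0.7441 -0.52    0.7177] 0.04282765883334291 q6 -1.188542486787074 yaw 166.50455782140915
tilt [ 0.0047  0.0009 -1.    ]
r 0.06940087222530918 ang -99.40223125204936
```

>>> move_arm:
  rows: [0.8, 0.04, 0, 0, 0, 0.1, 0.5, 0.8, 0.04, 0, 0, 0, 0.1, 0.5, 0.8, 0.04, 0, 0, 0, 0.1, 0.5, 0.8, 0.04, 0, 0, 0, 0.1, 0.5, 0.8, 0.04, 0, 0, 0, 0.1, 0.5, 0, 0, 0, 0, 0, 0, 0.5]

```text
clock: 14.05
tcp_pos: [0.5304, 0.1013, 0.0579]
eef_rot: [0.004, 0.367, 0.93, 0.0]
force: [1.2, -0.1, -0.5]
finger_gap: 0.0429
```

```bash
python3 st.py;  python3 - <<'E'
from h import *
p=shot('wrist','wrist11.png')
E
```

```text
14.05 [0.5304 0.1013 0.0579] f [ 1.2    -0.0712 -0.5493] 0.04293266823201579 q6 -0.6279486439787911 yaw 136.89988018674737
tilt [ 0.0076 -0.0023 -1.    ]
r 0.06832058693931732 ang -132.09510486834188
```

View pics/wrist11.png

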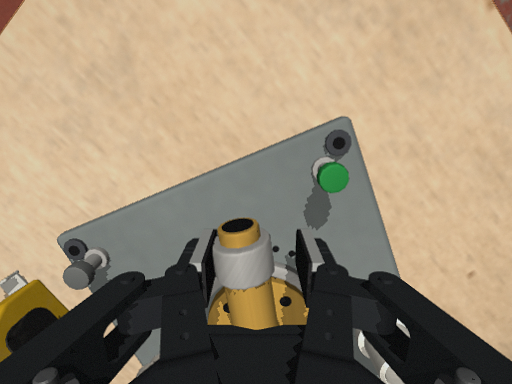

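>>> move_arm:
  rows: [0.8, 0.04, 0, 0, 0, 0.1, 0.5, 0.8, 0.04, 0, 0, 0, 0.1, 0.5, 0.6, 0.04, 0, 0, 0, 0.1, 0.5, 0, 0, 0, 0, 0, 0, 0.65, 0, 0, 0, 0, 0, 0, 0.65, 0, 0, 0, 0, 0, 0, 0.65]

```text
clock: 14.85
tcp_pos: [0.5192, 0.1167, 0.0582]
eef_rot: [0.006, 0.503, 0.864, 0.001]
force: [-0.5, 0.4, 1.0]
finger_gap: 0.0299
```

```bash
python3 st.py;  python3 - <<'E'
from h import *
p=shot('wrist','wrist12.png')
for t in ['outlet','elbow','green_post_top']: print(t,[(np.array(x['position']),round(x['score'],2)) for x in arm.place_of(t,p)[:2]])
E
```

```text
14.85 [0.5192 0.1167 0.0582] f [-0.5368  0.4145  1.0311] 0.02994887050427271 q6 -0.292647962703696 yaw 119.63877387144669
tilt [ 0.0107 -0.0046 -0.9999]
r 0.06699852240219652 ang -148.21561913228248
outlet [(array([0.5216, 0.1179, 0.0438]), 0.75)]
elbow [(array([0.5758, 0.1531, 0.0102]), 0.93)]
green_post_top [(array([0.4723, 0.0988, 0.0355]), 0.92)]
```

View pics/wrist12.png

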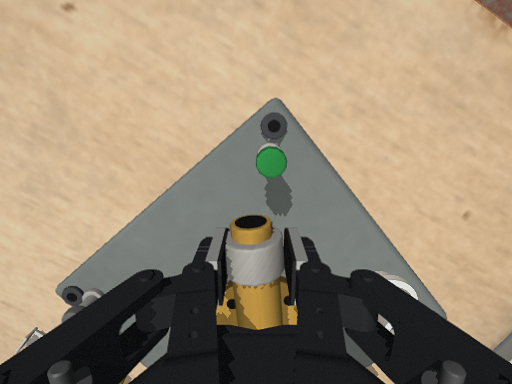

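The wrist view shows the pipe mouth at about (251,222) and the green cap at (271,161), so it still points a few degrees short of the post.

```bash
python3 - <<'E'
from h import *
p=arm.read_camera('wrist')
c=cv2.cvtColor(p['color'],cv2.COLOR_RGB2BGR)[130:340,180:340]; cv2.imwrite('pics/w12c.png',cv2.resize(c,None,fx=4,fy=4)[:600])
m=atz(p,(251,222),.046); g=atz(p,(271,161),.037); print(m,g)
for s in ([.5762,.152],[.5758,.1531]):
  for P in (m[:2],np.array([.5216,.1179])):
    for G in (g[:2],np.array([.477,.1])):
      print(np.degrees(np.arctan2(*(P-s)[::-1])),np.degrees(np.arctan2(*(G-s)[::-1])))
E
```

```text
[0.5049 0.105  0.046 ] [0.4751 0.0994 0.037 ]
-146.62030619885468 -152.49514343085386
-146.62030619885468 -152.336761672182
-148.01348581132763 -152.49514343085386
-148.01348581132763 -152.336761672182
-145.8584284107813 -151.91245015802696
-145.8584284107813 -151.74422007969628
-146.9984323053684 -151.91245015802696
-146.9984323053684 -151.74422007969628
```

View pics/w12c.png

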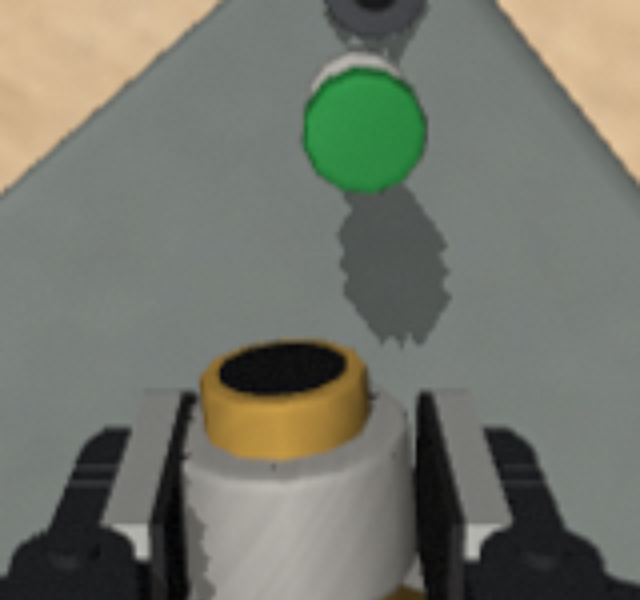

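>>> move_arm:
  rows: [0.4, 0.03, 0, 0, 0, 0.03, 0.65, 0.35, 0, 0, 0, 0, 0.03, 0.65, 0, 0, 0, 0, 0, 0, 0.65, 0, 0, 0, 0, 0, 0, 0.65]

```text
clock: 15.6
tcp_pos: [0.5152, 0.1232, 0.0581]
eef_rot: [0.006, 0.53, 0.848, -0.0]
force: [0.1, 0.0, -0.0]
finger_gap: 0.0299
```

```bash
python3 st.py;  python3 - <<'E'
from h import *
p=shot('wrist','wrist13.png')
for t in ['outlet','elbow','green_post_top']: print(t,[(np.array(x['position']),round(x['score'],2)) for x in arm.place_of(t,p)[:2]])
c=cv2.imread('pics/wrist13.png')[130:280,160:360]; cv2.imwrite('pics/w13c.png',cv2.resize(c,None,fx=4,fy=4)[:600])
E
```

```text
15.6 [0.5152 0.1232 0.0581] f [ 0.1407  0.0392 -0.0298] 0.029866115714390615 q6 -0.21313633289696501 yaw 115.92244016319991
tilt [ 0.01   -0.0066 -0.9999]
r 0.06748589365521702 ang -154.74063671518988
outlet [(array([0.5181, 0.1197, 0.042 ]), 0.76)]
elbow [(array([0.5768, 0.1549, 0.0097]), 0.74)]
green_post_top [(array([0.4744, 0.0984, 0.037 ]), 0.81)]
```

View pics/w13c.png

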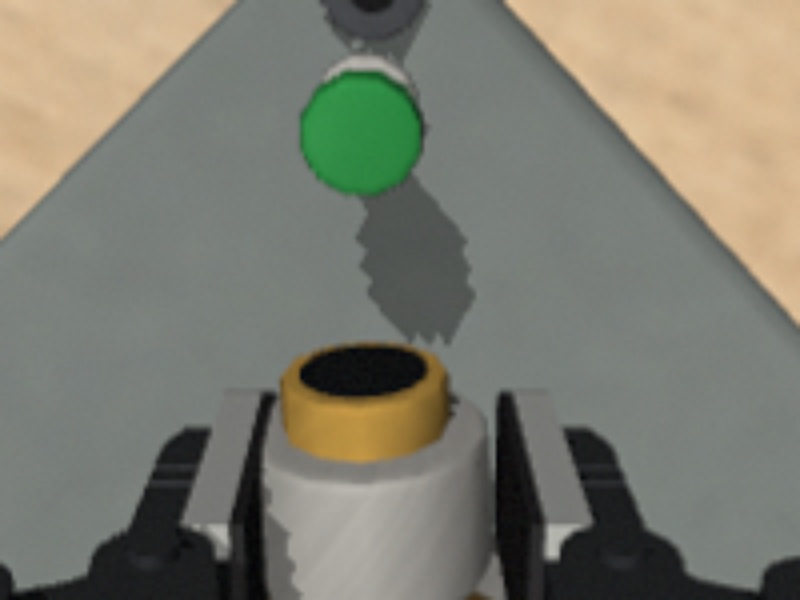

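```bash
python3 - <<'E'
from h import *
p=arm.read_camera('wrist')
m=atz(p,(251,223.5),.046); g=atz(p,(250.5,163),.037); print(m,g)
# model: draw elbow axis for candidate angles, pixel of mouth, nut edges
for S in ([.5762,.152],[.5768,.1535],[.575,.150]):
  S=np.array(S)
  for a in (-149,-152,-155):
    u=np.array([np.cos(np.radians(a)),np.sin(np.radians(a))])
    print(S,a,proj(p,[*(S+.085*u),.046]), 'needed',np.degrees(np.arctan2(*(g[:2]-S)[::-1])), 'mouth',np.degrees(np.arctan2(*(m[:2]-S)[::-1])))
E
```

```text
[0.5011 0.1127 0.046 ] [0.4756 0.1    0.037 ]
[0.5762 0.152 ] -149 [240.755  223.6012] needed -152.66588199386342 mouth -152.40846046032286
[0.5762 0.152 ] -152 [249.7552 223.1121] needed -152.66588199386342 mouth -152.40846046032286
[0.5762 0.152 ] -155 [258.7876 223.0576] needed -152.66588199386342 mouth -152.40846046032286
[0.5768 0.1535] -149 [242.9924 225.8369] needed -152.13675249916182 mouth -151.70796033029532
[0.5768 0.1535] -152 [251.9727 225.3508] needed -152.13675249916182 mouth -151.70796033029532
[0.5768 0.1535] -155 [260.984 225.297] needed -152.13675249916182 mouth -151.70796033029532
[0.575 0.15 ] -149 [238.0962 219.9271] needed -153.29711895900834 mouth -153.2505129840579
[0.575 0.15 ] -152 [247.1302 219.4329] needed -153.29711895900834 mouth -153.2505129840579
[0.575 0.15 ] -155 [256.1982 219.3769] needed -153.29711895900834 mouth -153.2505129840579
```

Outlet and post agree within about 0.5°, whichever seat estimate I use. I open the fingers and rise.

>>> move_arm:
  rows: [0, 0, 0, 0, 0, 0, 0.4, 0, 0, 0, 0, 0, 0, 0.4, 0, 0, 0, 0, 0, 0, 0.4, 0, 0, -1.5, 0, 0, 0, 0.4, 0, 0, -2.5, 0, 0, 0, 0.4, 0, 0, -4, 0, 0, 0, 0.4, 0, 0, -5, 0, 0, 0, 0.4, 0, 0, -5, 0, 0, 0, 0.4, 0, 0, -2, 0, 0, 0, 0.6, 0, 0, 0, 0, 0, 0, 0.6]

```text
clock: 17.1
tcp_pos: [0.5131, 0.1246, 0.2707]
eef_rot: [0.008, 0.531, 0.848, 0.002]
force: [-0.4, 0.2, 0.1]
finger_gap: 0.034
```

```bash
python3 st.py;  python3 - <<'E'
from h import *
for n in ['wrist','side','scene']:
  p=shot(n,n+'14.png')
  for t in ['bar_knob','outlet','elbow','green_post_top']: print(n,t,[(np.array(x['position']),round(x['score'],2)) for x in arm.place_of(t,p)[:1]])
E
```

```text
17.1 [0.5131 0.1246 0.2707] f [-0.4172  0.1878  0.0644] 0.03399838947077953 q6 -0.21001755996706092 yaw 115.91398580252651
tilt [ 0.0151 -0.0043 -0.9999]
r 0.06878957130882103 ang -156.54552007816986
wrist bar_knob [(array([0.5188, 0.1995, 0.1167]), 0.71)]
wrist outlet [(array([0.5183, 0.12  , 0.0419]), 0.8)]
wrist elbow [(array([0.5746, 0.1568, 0.0081]), 0.77)]
wrist green_post_top [(array([0.4764, 0.098 , 0.0384]), 0.67)]
side bar_knob [(array([0.5243, 0.2064, 0.1149]), 0.75)]
side outlet [(array([0.5207, 0.1234, 0.0442]), 0.65)]
side elbow [(array([0.5743, 0.1526, 0.0133]), 0.92)]
side green_post_top [(array([0.4773, 0.1009, 0.0335]), 0.65)]
scene bar_knob [(array([0.5209, 0.2036, 0.1152]), 0.8)]
scene outlet [(array([0.5137, 0.1226, 0.0416]), 0.88)]
scene elbow [(array([0.576 , 0.1553, 0.0095]), 0.56)]
scene green_post_top [(array([0.4759, 0.1004, 0.0361]), 0.41)]
```

View pics/wrist14.png

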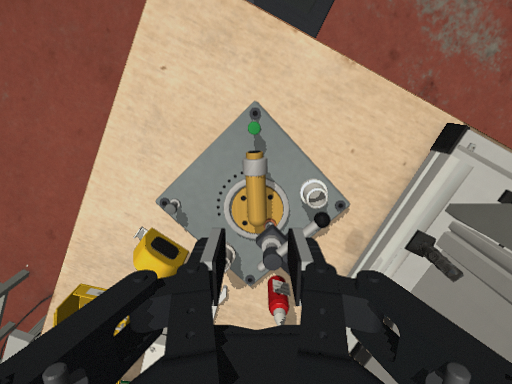

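The wrist view shows the pipe, with its mouth at (254,155), in line with the green cap at (254,128). Now back to the bar.

>>> move_arm:
  rows: [2.5, 2.9, 0, 0.012, 0.01, 0, 0.6, 2.5, 2.9, 0, 0, 0, 0, 0.6, 0, 0, 0, 0, 0, 0.165, 0.6, 0, 0, 0, 0, 0, 0.165, 0.6, 0, 0, 0, 0, 0, 0.165, 0.6, 0, 0, 0, 0, 0, 0.165, 0.6, 0, 0, 0, 0, 0, 0.15, 0.6, 0, 0, 0, 0, 0, 0, 0.6]

```text
clock: 18.85
tcp_pos: [0.5437, 0.1971, 0.267]
eef_rot: [-0.001, 0.829, 0.56, -0.003]
force: [0.4, 0.3, -0.2]
finger_gap: 0.0344
```

```bash
sed -i 's/.5762,.152/.5861,.1785/' st.py; python3 st.py;  python3 - <<'E'
from h import *
p=shot('wrist','wrist15.png')
for t in ['bar_knob','screw_axis']: print(t,[(np.array(x['position']),round(x['score'],2)) for x in arm.place_of(t,p)[:1]])
E
```

```text
18.85 [0.5437 0.1971 0.267 ] f [ 0.421   0.3021 -0.1828] 0.03441630554744172 q6 0.7307416738363303 yaw 68.05788052125692
tilt [-0.0059 -0.0021 -1.    ]
r 0.04630615013665226 ang 156.31507344841356
bar_knob [(array([0.5192, 0.202 , 0.1155]), 0.9)]
screw_axis [(array([0.5834, 0.1806, 0.1175]), 0.78)]
```

View pics/wrist15.png

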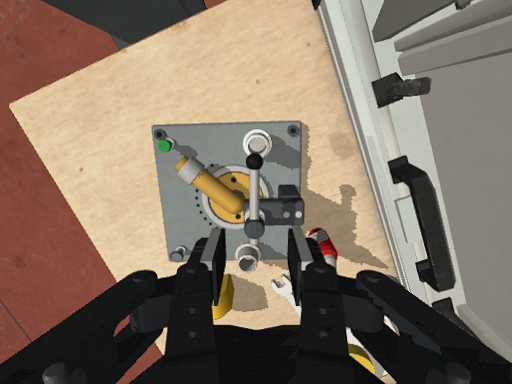

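>>> move_arm:
  rows: [-0.3, 0, 4, 0, 0, 0, 0.6, 0, 0, 4, 0, 0, 0, 0.6, 0, 0, 2.5, 0, 0, 0, 0.6, 0, 0, 0, 0, 0, 0, 0.6]

```text
clock: 19.5
tcp_pos: [0.543, 0.1943, 0.1607]
eef_rot: [-0.0, 0.827, 0.562, -0.001]
force: [-0.6, 0.3, 0.4]
finger_gap: 0.0342
```

```bash
python3 st.py
```

```text
19.5 [0.543  0.1943 0.1607] f [-0.564   0.3154  0.449 ] 0.03424106419327547 q6 0.7203626080269023 yaw 68.41708422829055
tilt [-0.0025 -0.0009 -1.    ]
r 0.04592339403053223 ang 159.84226372847107
```

>>> move_arm:
  rows: [0, 0, 2, 0, 0, 0, 0.6, 0, 0, 1.8, 0, 0, 0, 0.6, 0, 0, 0, 0, 0, 0, 0.75, 0, 0, 0, 0, 0, 0, 0.75]

```text
clock: 20.0
tcp_pos: [0.5465, 0.1955, 0.128]
eef_rot: [0.001, 0.826, 0.563, 0.003]
force: [0.1, -0.3, 1.0]
finger_gap: 0.0213
```

```bash
python3 st.py;  python3 - <<'E'
from h import *
p=shot('wrist','wrist16.png')
E
```

```text
20.0 [0.5465 0.1955 0.128 ] f [ 0.0972 -0.3062  1.0295] 0.02126840000911774 q6 0.7175027248369112 yaw 68.57795402325299
tilt [ 0.0061  0.0022 -1.    ]
r 0.04309442570743366 ang 156.70474244357186
```

View pics/wrist16.png

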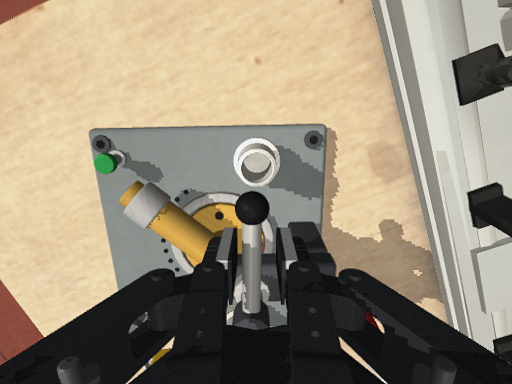

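The bar, with its knob at (252,208), is between the fingers. Swinging clockwise.

>>> move_arm:
  rows: [0, -0.2, 0.5, 0, 0, 0, 0.75, 0.62, 0.03, 0, 0, 0, 0.11, 0.75, 0.62, 0.03, 0, 0, 0, 0.12, 0.75, 0.62, 0.03, 0, 0, 0, 0.12, 0.75, 0.62, 0.03, 0, 0, 0, 0.12, 0.75, 0, 0, 0, 0, 0, 0, 0.75]

```text
clock: 20.8
tcp_pos: [0.5561, 0.2103, 0.1237]
eef_rot: [0.006, 0.938, 0.348, -0.001]
force: [-0.3, 0.5, 0.4]
finger_gap: 0.0213
```

```bash
python3 st.py;  python3 - <<'E'
from h import *
p=shot('wrist','wrist17.png')
for t in ['bar_knob','screw_axis']: print(t,[(np.array(x['position']),round(x['score'],2)) for x in arm.place_of(t,p)[:1]])
E
```

```text
20.8 [0.5561 0.2103 0.1237] f [-0.2558  0.4576  0.378 ] 0.02125979921975082 q6 1.2278855474282837 yaw 40.68205939614014
tilt [ 0.0023 -0.0119 -0.9999]
r 0.043721933058695886 ang 133.31422380286756
bar_knob [(array([0.5312, 0.2205, 0.1188]), 0.55)]
screw_axis [(array([0.5832, 0.1805, 0.1158]), 0.6)]
```

View pics/wrist17.png

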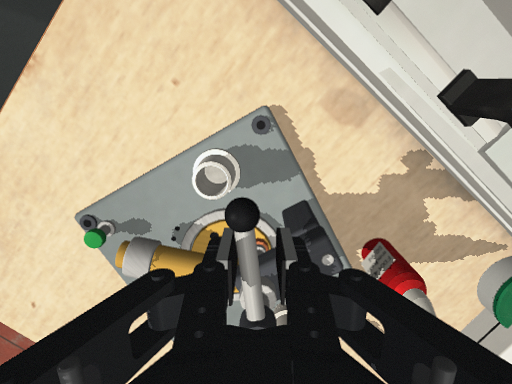

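>>> move_arm:
  rows: [0.65, 0.03, 0, 0, 0, 0.11, 0.75, 0.65, 0.03, 0, 0, 0, 0.12, 0.75, 0.65, 0.03, 0, 0, 0, 0.12, 0.75, 0.65, 0.03, 0, 0, 0, 0.12, 0.75, 0, 0, 0, 0, 0, 0, 0.75]

```text
clock: 21.58
tcp_pos: [0.572, 0.2189, 0.1234]
eef_rot: [0.009, 0.993, 0.116, -0.007]
force: [1.0, -0.6, -0.4]
finger_gap: 0.0214
```

```bash
python3 st.py;  python3 - <<'E'
from h import *
p=shot('wrist','wrist18.png')
for t in ['bar_knob','screw_axis']: print(t,[(np.array(x['position']),round(x['score'],2)) for x in arm.place_of(t,p)[:1]])
E
```

```text
21.575 [0.572  0.2189 0.1234] f [ 0.9903 -0.5744 -0.3785] 0.02142907144588143 q6 1.710308194226067 yaw 13.308374639140045
tilt [-0.0112 -0.0193 -0.9998]
r 0.04277570501320018 ang 109.26294052429627
bar_knob [(array([0.5547, 0.2384, 0.1186]), 0.59)]
screw_axis [(array([0.5856, 0.1801, 0.1164]), 0.83)]
```

View pics/wrist18.png

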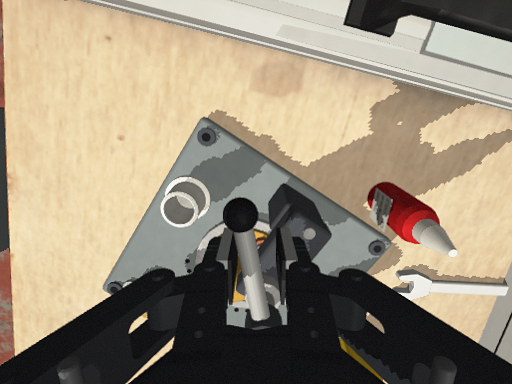

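>>> move_arm:
  rows: [0.68, 0.03, 0, 0.016, 0.015, 0.12, 0.75, 0.68, 0.03, 0, 0, 0, 0.12, 0.75, 0.68, 0.03, 0, 0, 0, 0.12, 0.75, 0.68, 0.03, 0, 0, 0, 0.12, 0.75, 0, 0, 0, 0, 0, 0, 0.75]

```text
clock: 22.35
tcp_pos: [0.5895, 0.2201, 0.1228]
eef_rot: [0.0, 0.992, -0.126, -0.009]
force: [0.1, -0.9, 0.2]
finger_gap: 0.0214
```

```bash
python3 st.py;  python3 - <<'E'
from h import *
p=shot('wrist','wrist19.png')
for t in ['bar_knob','screw_axis']: print(t,[(np.array(x['position']),round(x['score'],2)) for x in arm.place_of(t,p)[:1]])
E
```

```text
22.35 [0.5895 0.2201 0.1228] f [ 0.1425 -0.9205  0.2188] 0.021363152023977424 q6 2.1765266380482347 yaw -14.429982803477927
tilt [-0.0179  0.0015 -0.9998]
r 0.04171826420858541 ang 85.38411724157737
bar_knob [(array([0.582 , 0.2439, 0.1201]), 0.75)]
screw_axis [(array([0.5845, 0.1772, 0.1181]), 0.63)]
```

View pics/wrist19.png

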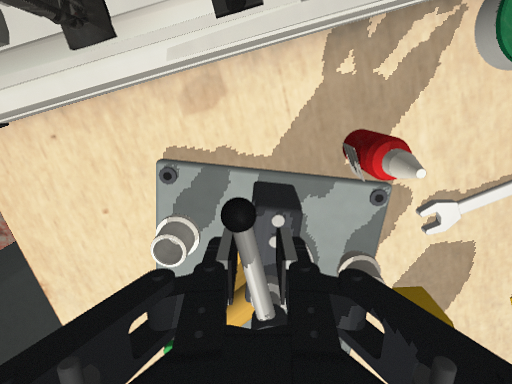

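>>> move_arm:
  rows: [0.6, 0, 0, 0, 0.015, 0, 0.75, 0.6, 0, 0, 0, 0, 0, 0.75, 0, 0, 0, 0, 0, 0, 0.75]

```text
clock: 22.88
tcp_pos: [0.5968, 0.22, 0.1225]
eef_rot: [-0.001, 0.992, -0.122, -0.006]
force: [0.3, 0.5, 0.7]
finger_gap: 0.0214
```

```bash
python3 st.py;  python3 - <<'E'
from h import *
p=shot('wrist','wrist20.png')
for t in ['bar_knob','screw_axis']: print(t,[(np.array(x['position']),round(x['score'],2)) for x in arm.place_of(t,p)[:1]])
E
```

```text
22.875 [0.5968 0.22   0.1225] f [0.2905 0.4627 0.6782] 0.021381704884150043 q6 2.1662914669468853 yaw -14.062253423068967
tilt [-0.0114  0.0033 -0.9999]
r 0.0428579723863972 ang 75.5501909379572
bar_knob [(array([0.5915, 0.2444, 0.1185]), 0.82)]
screw_axis [(array([0.5847, 0.1804, 0.119 ]), 0.7)]
```

View pics/wrist20.png

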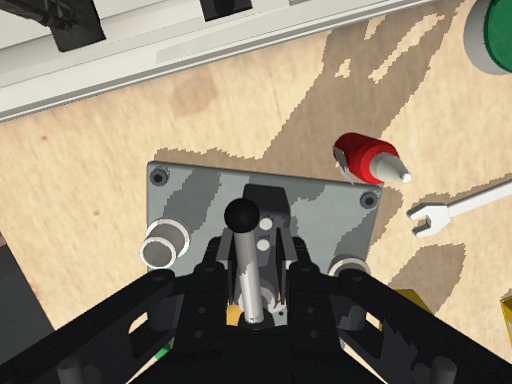

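>>> move_arm:
  rows: [0.5, 0, 0, 0, 0.01, 0, 0.75, 0.3, 0, 0, 0, 0, 0, 0.75, 0, 0, 0, 0, 0, 0, 0.75]

```text
clock: 23.4
tcp_pos: [0.6006, 0.2197, 0.1223]
eef_rot: [-0.002, 0.993, -0.121, -0.005]
force: [-1.0, 0.5, 1.0]
finger_gap: 0.0215
```

```bash
python3 st.py;  python3 - <<'E'
from h import *
p=shot('wrist','wrist21.png')
for t in ['bar_knob','screw_axis']: print(t,[(np.array(x['position']),round(x['score'],2)) for x in arm.place_of(t,p)[:1]])
E
```

```text
23.4 [0.6006 0.2197 0.1223] f [-0.9641  0.4694  0.9758] 0.02145119702196107 q6 2.16115232632021 yaw -13.927834916602114
tilt [-0.0098  0.0046 -0.9999]
r 0.043637462499759576 ang 70.59842630544055
bar_knob [(array([0.5959, 0.2411, 0.1131]), 0.59)]
screw_axis [(array([0.5782, 0.1477, 0.001 ]), 0.65)]
```

View pics/wrist21.png

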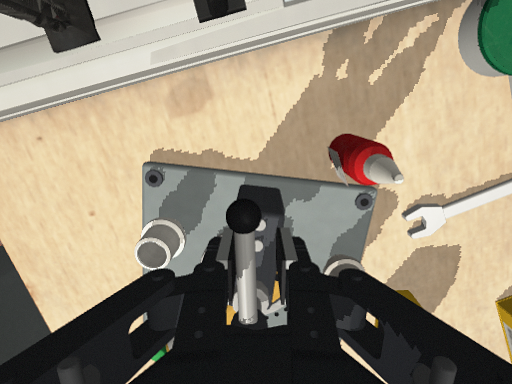

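>>> move_arm:
  rows: [0.5, 0, 0, 0, 0.01, 0, 0.75, 0.4, 0, 0, 0, 0, 0, 0.75, 0, 0, 0, 0, 0, 0, 0.75]

```text
clock: 23.92
tcp_pos: [0.604, 0.2192, 0.1223]
eef_rot: [-0.002, 0.993, -0.12, -0.006]
force: [-0.8, -0.3, 1.2]
finger_gap: 0.0216
```

```bash
python3 st.py;  python3 - <<'E'
from h import *
p=shot('wrist','wrist22.png')
E
```

```text
23.925 [0.604  0.2192 0.1223] f [-0.8136 -0.3165  1.1861] 0.021562508350142173 q6 2.156056134151493 yaw -13.823735065454422
tilt [-0.0113  0.0061 -0.9999]
r 0.04447873886871454 ang 66.28438358147847
```

View pics/wrist22.png

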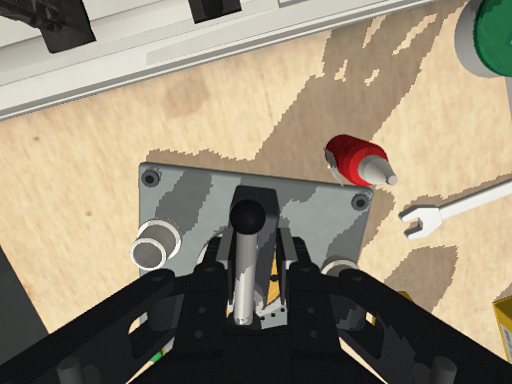

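The bar is back at or slightly past its original direction. I let go and rise.

>>> move_arm:
  rows: [-0.5, 0, 0, 0, 0, 0, 0.7, 0, 0, 0, 0, 0, 0, 0.6, 0, 0, -3, 0, 0, 0, 0.6, 0, 0, -5, 0, 0, 0, 0.6, 0, 0, -5, 0, 0, 0, 0.6, 0, 6, 0, 0, 0, 0, 0.4, 0, 6, 0, 0, 0, 0, 0.2, 0, 4, 0, 0, 0, 0, 0, 0, 0, 0, 0, 0, 0, 0, 0, 0, 0, 0, 0, 0, 0]

```text
clock: 25.22
tcp_pos: [0.5681, 0.0582, 0.257]
eef_rot: [-0.001, 0.993, -0.122, 0.003]
force: [-0.5, -0.3, 0.1]
finger_gap: 0.0855
```

```bash
python3 st.py;  python3 - <<'E'
from h import *
for n in ['wrist','side','scene']:
  p=shot(n,n+'23.png')
  for t in ['bar_knob','screw_axis','outlet','elbow','green_post_top','cup_a','bottle','tape_measure']: print(n,t,[(np.array(x['position']),round(x['score'],2)) for x in arm.place_of(t,p)[:2]])
c=cv2.imread('pics/side23.png')[140:290,180:360];cv2.imwrite('pics/side23c.png',cv2.resize(c,None,fx=4,fy=4))
E
```

```text
25.225 [0.5681 0.0582 0.257 ] f [-0.4856 -0.34    0.1489] 0.08552053122380968 q6 1.9162430256117124 yaw -13.9662800168509
tilt [ 0.0068  0.0016 -1.    ]
r 0.12161845772566518 ang -98.50632599066519
wrist bar_knob []
wrist screw_axis [(array([0.5878, 0.1788, 0.1178]), 0.7)]
wrist outlet [(array([0.5162, 0.1241, 0.0395]), 0.62)]
wrist elbow [(array([0.5768, 0.1538, 0.0134]), 0.65)]
wrist green_post_top [(array([0.4738, 0.0977, 0.0352]), 0.68), (array([0.6214, 0.0502, 0.0356]), 0.64)]
wrist cup_a [(array([0.5149, 0.2102, 0.012 ]), 0.79), (array([0.656 , 0.1384, 0.0092]), 0.74)]
wrist bottle []
wrist tape_measure [(array([ 0.6923,  0.0495, -0.0005]), 0.71)]
side bar_knob [(array([0.6058, 0.2482, 0.1188]), 0.62)]
side screw_axis [(array([0.5859, 0.1788, 0.1078]), 0.69)]
side outlet []
side elbow [(array([0.5765, 0.1524, 0.0121]), 0.72), (array([0.5151, 0.2078, 0.0108]), 0.48)]
side green_post_top [(array([0.4773, 0.1035, 0.0341]), 0.48)]
side cup_a [(array([0.6519, 0.1347, 0.0098]), 0.77), (array([0.5168, 0.2074, 0.0111]), 0.76)]
side bottle [(array([ 0.6767,  0.237 , -0.0072]), 0.78), (array([0.5171, 0.1224, 0.0459]), 0.62)]
side tape_measure [(array([0.6993, 0.0548, 0.0006]), 0.88)]
scene bar_knob [(array([0.6058, 0.2416, 0.1153]), 0.59)]
scene screw_axis [(array([0.5856, 0.1764, 0.1155]), 0.73)]
scene outlet [(array([0.514 , 0.1243, 0.0446]), 0.64), (array([ 0.6935,  0.0518, -0.0002]), 0.26)]
scene elbow [(array([0.5782, 0.154 , 0.0119]), 0.59)]
scene green_post_top [(array([0.48  , 0.1014, 0.038 ]), 0.59), (array([0.5164, 0.2057, 0.0136]), 0.39)]
scene cup_a [(array([0.5177, 0.2041, 0.0152]), 0.8), (array([0.6537, 0.1332, 0.0159]), 0.59)]
scene bottle [(array([0.6755, 0.2365, 0.0006]), 0.65)]
scene tape_measure [(array([0.6929, 0.0553, 0.0005]), 0.92)]
```

View pics/wrist23.png

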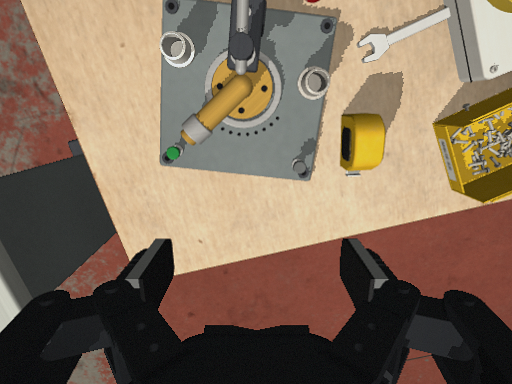

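View pics/side23c.png

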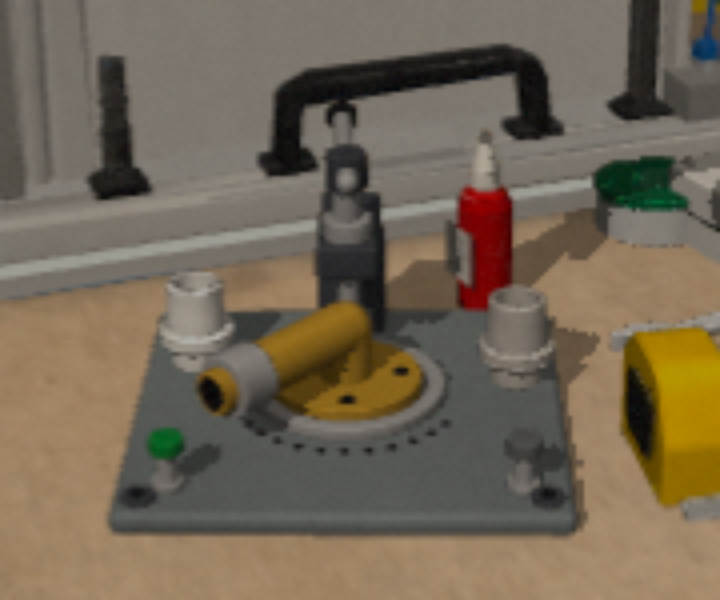

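```bash
python3 - <<'E'
from h import *
p=arm.read_camera('wrist')
im=cv2.cvtColor(p['color'],cv2.COLOR_RGB2BGR)
S=np.array([.5768,.153]); G=atz(p,(173,153),.037); print(G)
big=cv2.resize(im[50:175,150:300],None,fx=4.8,fy=4.8,interpolation=cv2.INTER_CUBIC)
for a,c in((-148,(255,0,0)),(-152,(0,0,255)),(-156,(255,0,255))):
  u=np.array([np.cos(np.radians(a)),np.sin(np.radians(a))])
  q=[tuple(int(v) for v in ((proj(p,[*(S+r*u),.046])-[150,50]+.5)*4.8)) for r in(.0,.085)]
  cv2.line(big,q[0],q[1],c,1)
cv2.imwrite('pics/w23c.png',big)
E
```

```text
[0.4764 0.0997 0.037 ]
```

View pics/w23c.png

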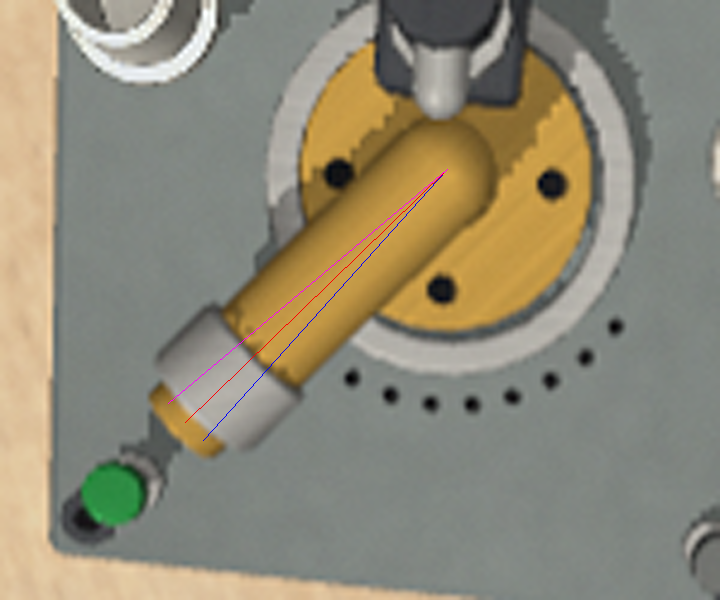

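The overlay puts the pipe mouth on the −152° line, and the green post needs −152.0°. The bar is back at its starting direction and the bystanders are where they were.

```bash
python3 -c "
from bench import arm
print(arm.job_done())"
```

```text
the job is handed in; nothing more can be done
None
```

The job is handed in, at about 25 s of the 72 s allowed; the hand-in reports no verdict.

**What I did:** I straddled the bar with the fingers and backed the screw off to about 1.45 rad by camera estimate. I then turned the freed elbow about 50° clockwise by its nut and swung the bar back until the screw was tight.

**Last checks:**
- **Aim:** My measurement in the last wrist picture puts the outlet at about −152°, and the green post needs −152.0°. That is within about 1° or 2 mm, against the 8 mm limit. The network's positions disagreed slightly, putting it up to 2° (about 4 mm) off, still inside the limit.
- **Screw:** The bar is back at its original direction or a few hundredths of a radian past it. I could not measure the foot's pressing force; I judged it only from that angle.
- **Bystanders and arm:** The cups, the bottle and the tape measure show no movement beyond measurement scatter (a few mm). The elbow looks flat in its seat, and the gripper is clear of everything.

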